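# Transfer a row of slip test tiles to the kiln setter in the same order

## Task

Load the kiln setter for the second firing: move the four slip test tiles from the wooden drying rack into the four slots of the cream kiln setter, in the same left-to-right order in which they stand in the rack (the slips all change colour in the fire, so their places are the only record). Keep the tiles upright, never lay or knock one over, and leave each standing on its edge, fully down in its own slot and released.

Things in the scene. Friction and masses are not known exactly. Their poses are not given: they have to be found in the camera images.
- tile_blue: slip test tile: upright fired-clay slab, dark cobalt-blue over its upper two thirds, bare buff foot; 10 mm thick (x), 40 mm wide (y), 90 mm tall (z, up), 50 to 110 g, front and back alike. Origin: centre of its underside. Starts in the pocket of its block, underside 18 mm above the table, a wide face to the robot; upper 64 mm free: pinch it across the 10 mm from above, about 20 mm below its top.
- tile_ochre: slip test tile: upright fired-clay slab, ochre-yellow over its upper two thirds, bare buff foot; 10 mm thick (x), 40 mm wide (y), 90 mm tall (z, up), 50 to 110 g, front and back alike. Origin: centre of its underside. Starts in the pocket of its block, underside 18 mm above the table, a wide face to the robot; upper 64 mm free: pinch it across the 10 mm from above, about 20 mm below its top.
- tile_green: slip test tile: upright fired-clay slab, leaf-green over its upper two thirds, bare buff foot; 10 mm thick (x), 40 mm wide (y), 90 mm tall (z, up), 50 to 110 g, front and back alike. Origin: centre of its underside. Starts in the pocket of its block, underside 18 mm above the table, a wide face to the robot; upper 64 mm free: pinch it across the 10 mm from above, about 20 mm below its top.
- tile_red: slip test tile: upright fired-clay slab, dark oxblood-red over its upper two thirds, bare buff foot; 10 mm thick (x), 40 mm wide (y), 90 mm tall (z, up), 50 to 110 g, front and back alike. Origin: centre of its underside. Starts in the pocket of its block, underside 18 mm above the table, a wide face to the robot; upper 64 mm free: pinch it across the 10 mm from above, about 20 mm below its top.
- block_blue: light-wood block, 54 mm (x) by 52 mm (y) by 36 mm, fixed in the drying rack; the dark cobalt-blue tile starts in it. The four look alike; its place in the row shows where that tile came from. Pocket in its top: 14 mm (x) by 42 mm (y), 26 mm deep. Origin: centre of its underside, 8 mm above the table.
- block_ochre: light-wood block, 54 mm (x) by 52 mm (y) by 36 mm, fixed in the drying rack; the ochre-yellow tile starts in it. The four look alike; its place in the row shows where that tile came from. Pocket in its top: 14 mm (x) by 42 mm (y), 26 mm deep. Origin: centre of its underside, 8 mm above the table.
- block_green: light-wood block, 54 mm (x) by 52 mm (y) by 36 mm, fixed in the drying rack; the leaf-green tile starts in it. The four look alike; its place in the row shows where that tile came from. Pocket in its top: 14 mm (x) by 42 mm (y), 26 mm deep. Origin: centre of its underside, 8 mm above the table.
- block_red: light-wood block, 54 mm (x) by 52 mm (y) by 36 mm, fixed in the drying rack; the dark oxblood-red tile starts in it. The four look alike; its place in the row shows where that tile came from. Pocket in its top: 14 mm (x) by 42 mm (y), 26 mm deep. Origin: centre of its underside, 8 mm above the table.
- drying_rack: fixed brown wooden tray, 66 mm (x) by 230 mm (y), up to 28 mm high, holding the four blocks in a row along y. Origin: centre of its underside, on the table; y points to its left end as seen from the robot, x away from the robot (yaw up to 0.12 rad). Blocks stand at y = +81, +27, -27, -81 mm in an order drawn afresh; block tops 44 mm, tile tops 108 mm above the table.
- kiln_setter: fixed cream setter behind or in front of the rack, 64 mm (x) by 230 mm (y), 40 mm high: two round-topped rails along y, with 6 mm cross fins between, leave 4 empty slots at y = +81, +27, -27, -81 mm, x = 0, each 14 mm (x) by 48 mm (y), floor 10 mm above the table, mouth rounded out to 26 by 54 mm. Origin: centre of underside, on the table; y to its left end, x away from the robot (yaw up to 0.12 rad).

How it is judged (in metres and radians):
At the end, for the whole second after the job is handed in: Every tile stands in the setter's slot whose place in the row, counted from the left, is that of the block it came from: within 11 mm along and 8 mm across of the slot's centre, underside less than 5 mm above the slot's floor, tilted less than 0.22 rad (13 degrees), released and at rest (((y of block_blue in the frame of drying_rack between 0.061 and 0.101 m and y of tile_blue in the frame of kiln_setter between 0.07 and 0.092 m) or (y of block_blue in the frame of drying_rack between 0.007 and 0.047 m and y of tile_blue in the frame of kiln_setter between 0.016 and 0.038 m) or (y of block_blue in the frame of drying_rack between -0.047 and -0.007 m and y of tile_blue in the frame of kiln_setter between -0.038 and -0.016 m) or (y of block_blue in the frame of drying_rack between -0.101 and -0.061 m and y of tile_blue in the frame of kiln_setter between -0.092 and -0.07 m)) and x of tile_blue in the frame of kiln_setter between -0.008 and 0.008 m and z of each of tile_blue, tile_ochre, tile_green, tile_red in the frame of kiln_setter below 0.015 m and angle between each of tile_blue, tile_ochre, tile_green, tile_red's own z axis and vertical below 0.22 rad and linear speed of each of tile_blue, tile_ochre, tile_green, tile_red below 0.02 m/s and angular speed of each of tile_blue, tile_ochre, tile_green, tile_red below 1 rad/s and ((y of block_ochre in the frame of drying_rack between 0.061 and 0.101 m and y of tile_ochre in the frame of kiln_setter between 0.07 and 0.092 m) or (y of block_ochre in the frame of drying_rack between 0.007 and 0.047 m and y of tile_ochre in the frame of kiln_setter between 0.016 and 0.038 m) or (y of block_ochre in the frame of drying_rack between -0.047 and -0.007 m and y of tile_ochre in the frame of kiln_setter between -0.038 and -0.016 m) or (y of block_ochre in the frame of drying_rack between -0.101 and -0.061 m and y of tile_ochre in the frame of kiln_setter between -0.092 and -0.07 m)) and x of tile_ochre in the frame of kiln_setter between -0.008 and 0.008 m and ((y of block_green in the frame of drying_rack between 0.061 and 0.101 m and y of tile_green in the frame of kiln_setter between 0.07 and 0.092 m) or (y of block_green in the frame of drying_rack between 0.007 and 0.047 m and y of tile_green in the frame of kiln_setter between 0.016 and 0.038 m) or (y of block_green in the frame of drying_rack between -0.047 and -0.007 m and y of tile_green in the frame of kiln_setter between -0.038 and -0.016 m) or (y of block_green in the frame of drying_rack between -0.101 and -0.061 m and y of tile_green in the frame of kiln_setter between -0.092 and -0.07 m)) and x of tile_green in the frame of kiln_setter between -0.008 and 0.008 m and ((y of block_red in the frame of drying_rack between 0.061 and 0.101 m and y of tile_red in the frame of kiln_setter between 0.07 and 0.092 m) or (y of block_red in the frame of drying_rack between 0.007 and 0.047 m and y of tile_red in the frame of kiln_setter between 0.016 and 0.038 m) or (y of block_red in the frame of drying_rack between -0.047 and -0.007 m and y of tile_red in the frame of kiln_setter between -0.038 and -0.016 m) or (y of block_red in the frame of drying_rack between -0.101 and -0.061 m and y of tile_red in the frame of kiln_setter between -0.092 and -0.07 m)) and x of tile_red in the frame of kiln_setter between -0.008 and 0.008 m); the robot touches nothing.
It fails at once if the blue tile is laid or knocked over (tilted more than 0.9 rad) (angle between tile_blue's own z axis and vertical above 0.9 rad).
It fails at once if the ochre tile is laid or knocked over (tilted more than 0.9 rad) (angle between tile_ochre's own z axis and vertical above 0.9 rad).
It fails at once if the green tile is laid or knocked over (tilted more than 0.9 rad) (angle between tile_green's own z axis and vertical above 0.9 rad).
It fails at once if the red tile is laid or knocked over (tilted more than 0.9 rad) (angle between tile_red's own z axis and vertical above 0.9 rad).
It also fails if it takes over 104 s, if anything falls off the work surface, if the arm or the gripper's body presses on something with over 40 N, if the wrist force passes 120 N, or if a joint passes its speed limit or range.

## Robot

A 6-joint arm with a two-finger parallel gripper is mounted at the origin on a cart in front of the work surface, level with it; the furniture and walls round the work are solid. World frame = base frame: x ahead of the robot, y to its left, z up, the work surface at z = 0. Lengths are in mm, angles in rad, forces in N, time in s.
With the tool pointing down it reaches from about 400 to 925 mm from the base axis. Payload 3.4 kg.
Tool frame: the origin (TCP) lies at the very end of the fingers, on their centre line; the grasp point (between the pads) lies manip.grip_point_offset behind it (manip.grip_point_offset is the distance from the TCP to the grasp point, in mm); z points along the fingers, y is the line along which they close (so a half turn about z gives the same grasp; the last joint's range is limited). The gripper opens to 85 mm and grips with 20 to 120 N. Pads are 22 mm wide; open, the fingers measure 114 mm over their backs; the gripper's body (76 mm by 85 mm) begins 54 mm behind the grasp point. The pads swing forward as they close: fully open they stand 13 mm farther back than shut.
Start: joints at [-1.375, 0.307, 1.506, -0, 1.328, -0.073], TCP at [153.235, -554.211, 231.305] pointing down, gripper open.
Joint ranges: [-3.12, 3.12], [-1.05, 2.28], [0.14, 2.33], [-1.42, 4.57], [0.1, 2.73], [-2.68, 2.68]. Speed limits (rad/s): [2.57, 2.57, 3.14, 3.14, 3.14, 3.14].

## Interface

Orientations are given as a rotation vector (axis times angle).
In Python, from cell import telemetry, cams, job_done, manip gives the robot as it stands. The module is installed in compiled form; this text tells all that it offers.
- The arm moves only by the tool move_arm, never from a script. Its argument "increments" is a list that holds one entry, the list of rows, each a list of 7 numbers: the turn, a rotation vector about the world's x, y, z in degrees, then the shift along the world's x, y, z in cm, then the gripper's target within -1 to 1 (fully open at 1, half-way at 0, shut at -1). A call has 1 to 12 rows; each row shifts and turns the commanded pose from where the row before left it; what a row does not reach is not made up. A row lasts 1/12 s, in which the tool goes at most 41.7 mm and 7.16 degrees, less where a joint would pass 70% of its speed; a pose out of reach is approached as far as the arm can. A call is refused whole if a number of a shift passes 4.17 or a number of a turn 7.16, either way. A call with a gripper value outside its range is refused whole. The fingers move at their own pace and stop on an object; "newtons" is the grip in N (left out, the last holds). Time passes only in rows, so rows that do not move let the fingers close. It gives the time, the measured TCP pose, the force, the opening and the grip force at its end, in the units of the state.
- telemetry.read_state(): the state, without advancing time (a new reading comes with each control period).
- cams.get_image(name): name is "side" or "top" or "wrist"; returns the picture (384x512x3 uint8, blue, green, red); there is no depth.
- cams.get_calibration(name): a dict with "camera_matrix" (3x3 intrinsics, pixels), "eye" and "rotation" of the camera in the world. Camera axes: x right, y down, z forward; pixel columns grow to the right and rows downward; lengths in mm; the calibration is good to about 2 mm. A picture is of the moment at which its call begins: read the wrist's pose just before it. get_calibration takes no time and is no camera call; for the wrist camera it gives the pose at the moment of the call.
- job_done(): hands the job in; it is judged then, once.
The state is a dict: "clock": time; "joint_pos": joint angles; "qvel": joint speeds; "joint_torque": joint torques, N m; "ee_pos": TCP position; "tool_rot": TCP orientation; "wrist_force": force on the tool from outside, world axes, zero at the start; "moment": the same for the moment, N m; "opening": finger opening in mm; "grasp_force": force on a finger pad.
Only numpy, scipy, OpenCV 4.12 (cv2) and the standard library are available. Lean on these libraries where they do the work, as an engineer would, in place of code of your own. Each camera call takes 0.05 s, during which the arm holds its last target. There are 200 camera calls.

## Working session

There is one attempt and no reset: what is moved stays moved. The work goes in short steps, Python scripts to look and compute and a tool call to move; the robot and the scene stay as the last step left them, time stands still between calls to the robot, and variables do not carry over. Pictures are saved under pics/ and viewed, at most 14 in all, crops included, and the job is handed in when it is done.

Besides the shell and the picture viewer there is one more tool, called after "Call:" as name([rows], argument=value, ...), one row to a line, values as JSON. move_arm: Moves the arm, as the interface text tells. Its arguments: {"type":"object","properties":{"increments":{"type":"array"},"newtons":{"type":"number"}},"required":["increments"]}

```bash
mkdir -p pics; python3 - <<'E'
from cell import telemetry,cams,manip
import cv2,numpy as np
s=telemetry.read_state();print({k:np.round(v,3).tolist() for k,v in s.items()});print(manip.grip_point_offset)
for n in ("top","side"):
    cv2.imwrite(f"pics/{n}0.png",cams.get_image(n));c=cams.get_calibration(n);print(n,{k:np.round(v,3).tolist() for k,v in c.items()})
E
```

```text
{'clock': 0.0, 'joint_pos': [-1.374, 0.308, 1.508, -0.0, 1.328, -0.073], 'qvel': [0.001, -0.0, 0.0, -0.0, 0.001, 0.001], 'joint_torque': [0.0, -45.756, -25.192, -0.0, 0.013, -0.0], 'ee_pos': [153.107, -553.506, 230.36], 'tool_rot': [-3.111, -0.422, 0.0], 'wrist_force': [-0.023, -0.293, 0.146], 'moment': [-0.011, -0.015, -0.026], 'grasp_force': 0.0, 'opening': 85.603}
18.700000000000003
top {'camera_matrix': [[473.644, 0.0, 258.132], [0.0, 473.644, 192.67], [0.0, 0.0, 1.0]], 'eye': [393.058, 144.201, 874.04], 'rotation': [-2.193, 2.131, -0.131]}
side {'camera_matrix': [[476.658, 0.0, 259.207], [0.0, 476.658, 180.673], [0.0, 0.0, 1.0]], 'eye': [493.569, -510.871, 568.132], 'rotation': [-2.252, 0.031, -0.021]}
```

View pics/top0.png

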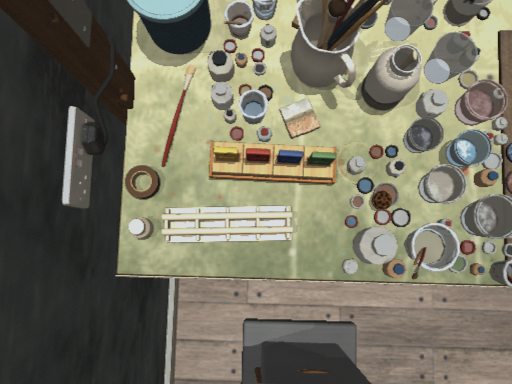

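View pics/side0.png

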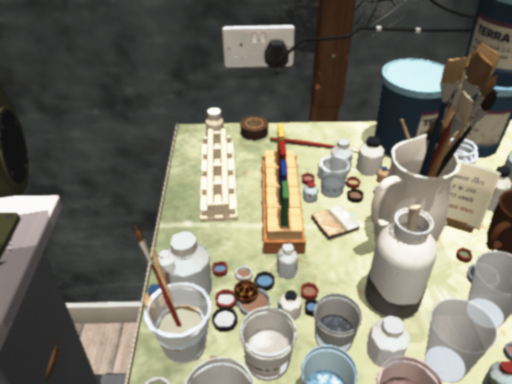

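Top view: the rack spans about (210,142)-(336,184), with tiles ochre, red, blue, green from left to right. The setter is in front of it, about (163,207)-(293,243). I'll zoom in and measure.

```bash
python3 - <<'E'
import cv2
im=cv2.imread("pics/top0.png")[135:250,155:345]
cv2.imwrite("pics/crop.png",cv2.resize(im,None,fx=4,fy=4,interpolation=cv2.INTER_CUBIC))
E
cat > h.py <<'E'
import numpy as np,cv2
from cell import cams,telemetry
from scipy.spatial.transform import Rotation as R
def ray(c,uv,z):
    # world points at height z for pixels uv
    Rm=np.array(c["rotation"]);Rm=R.from_rotvec(Rm).as_matrix() if Rm.ndim==1 else Rm
    e=np.array(c["eye"]);uv=np.atleast_2d(uv).astype(float)
    d=np.c_[uv,np.ones(len(uv))]@np.linalg.inv(c["camera_matrix"]).T@Rm.T
    return e+d*((z-e[2])/d[:,2])[:,None]
def proj(c,P):
    Rm=R.from_rotvec(c["rotation"]).as_matrix()
    q=(np.atleast_2d(P)-c["eye"])@Rm@np.array(c["camera_matrix"]).T
    return q[:,:2]/q[:,2:]
E
```

```text
(no output)
```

View pics/crop.png

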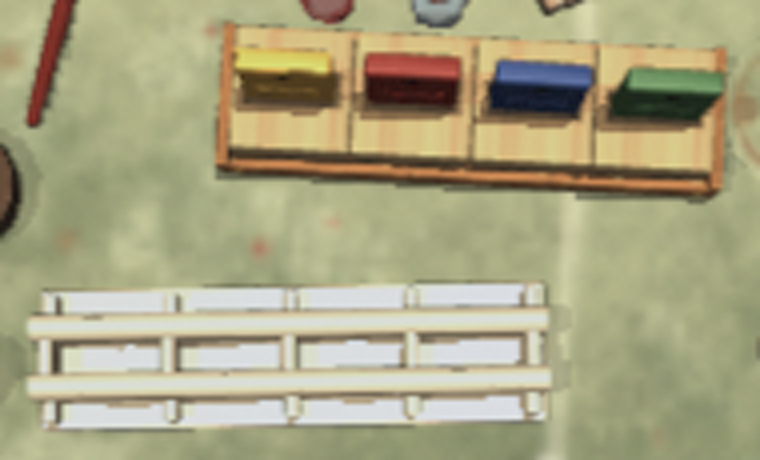

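The crop shows the tile tops (z=108) centred at about (285,62), (413,65), (544,73) and (676,80). The rail crests (z≈40) run from (28,328) to (549,319) and from (28,387) to (551,377).

```bash
python3 - <<'E'
from h import *
c=cams.get_calibration("top")
f=lambda p:np.array(p,float)/4-.375+[155,135]
t=ray(c,f([(285,62),(413,65),(544,73),(676,80)]),108);print(t.round(1),np.diff(t,axis=0).round(1))
u=t[0]-t[3];print("rack yaw",np.arctan2(-u[0],u[1]), "len",np.hypot(*u[:2]))
r=ray(c,f([(28,328),(549,319),(28,387),(551,377)]),40);print(r.round(1))
m=r.mean(0);u=r[0]-r[1]+r[2]-r[3];yaw=np.arctan2(-u[0],u[1]);print("setter",m,yaw)
for s in (81,27,-27,-81):print(m[:2]+s*np.array([-np.sin(yaw),np.cos(yaw)]))
b=ray(c,f([(235,25),(725,48),(226,165),(715,185)]),28);print(b.round(1),b.mean(0))
E
```

```text
[[552.9 198.3 108. ]
 [553.2 145.7 108. ]
 [551.4  91.7 108. ]
 [550.1  37.4 108. ]] [[  0.3 -52.7   0. ]
 [ -1.8 -54.    0. ]
 [ -1.3 -54.4   0. ]]
rack yaw -0.017523168363112275 len 161.0171034361499
[[444.6 311.9  40. ]
 [455.2  82.6  40. ]
 [418.7 310.5  40. ]
 [429.7  81.2  40. ]]
setter [437.05181086 196.55539609  40.        ] 0.04677856000955279
[433.26412924 277.46678879]
[435.78925032 223.52586033]
[438.3143714  169.58493186]
[440.83949248 115.6440034 ]
[[586.  227.4  28. ]
 [581.9   4.1  28. ]
 [521.5 228.9  28. ]
 [518.8   8.   28. ]] [552.05471527 117.0811125   28.        ]
```

Call:
move_arm([
  [[0, 0, 6.1, 2.31, 3.2, 0.3, 1], [0, 0, 6.1, 2.31, 3.2, 0.3, 1], [0, 0, 6.1, 2.31, 3.2, 0.3, 1], [0, 0, 6.1, 2.31, 3.2, 0.3, 1], [0, 0, 6.1, 2.31, 3.2, 0.3, 1], [0, 0, 6.1, 2.31, 3.2, 0.3, 1], [0, 0, 6.1, 2.31, 3.2, 0, 1], [0, 0, 6.1, 2.31, 3.2, 0, 1], [0, 0, 6.1, 2.31, 3.2, 0, 1], [0, 0, 6.1, 2.31, 3.2, 0, 1], [0, 0, 6.1, 2.31, 3.2, 0, 1], [0, 0, 6.1, 2.31, 3.2, 0, 1]],
], newtons=35)

```text
clock: 1.1
ee_pos: [430.9, -168.3, 249.1]
tool_rot: [-2.241, -2.201, 0.0]
wrist_force: [0.5, -0.3, 1.2]
opening: 85.5
grasp_force: 0.0
```

Call:
move_arm([
  [[0, 0, 0, 1.22, 3.66, 0, 0.2], [0, 0, 0, 1.22, 3.66, 0, 0.2], [0, 0, 0, 1.22, 3.66, 0, 0.2], [0, 0, 0, 1.22, 3.66, 0, 0.2], [0, 0, 0, 1.22, 3.66, 0, 0.2], [0, 0, 0, 1.22, 3.66, 0, 0.2], [0, 0, 0, 1.22, 3.66, 0, 0.2], [0, 0, 0, 1.22, 3.66, 0, 0.2], [0, 0, 0, 1.22, 3.66, 0, 0.2], [0, 0, 0, 1.22, 3.66, 0, 0.2], [0, 0, 0, 0, 0, 0, 0.2], [0, 0, 0, 0, 0, 0, 0.2]],
])

```text
clock: 2.1
ee_pos: [552.4, 197.7, 248.3]
tool_rot: [-2.243, -2.199, 0.002]
wrist_force: [-0.6, -1.1, 0.0]
opening: 51.2
grasp_force: 0.0
```

```bash
python3 - <<'E'
from h import *
s=telemetry.read_state();print(s["ee_pos"],s["tool_rot"],s["opening"])
c=cams.get_calibration("wrist");cv2.imwrite("pics/w1.png",cams.get_image("wrist"))
print({k:np.round(v,3).tolist() for k,v in c.items()})
t=[[552.9,198.3],[553.2,145.7],[551.4,91.7],[550.1,37.4]]
print(proj(c,[p+[108] for p in t]).round(0))
E
```

```text
[552.40246183 197.69365015 248.32476738] [-2.24287338e+00 -2.19894576e+00  2.04155120e-03] 51.224276328102306
{'camera_matrix': [[325.135, 0.0, 254.209], [0.0, 325.135, 189.082], [0.0, 0.0, 1.0]], 'eye': [554.514, 267.347, 392.678], 'rotation': [2.865, -0.027, -0.008]}
[[255. 177.]
 [256. 231.]
 [255. 281.]
 [255. 328.]]
```

View pics/w1.png

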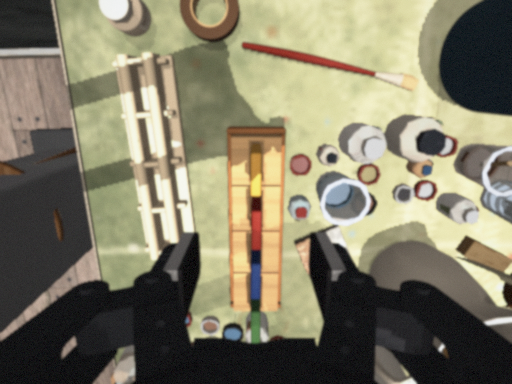

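The wrist view puts the ochre tile top at about (257,184) and the red at about (256,229). Both are within 1–2 mm of their predicted positions, so I'll descend and grip.

Call:
move_arm([
  [[0, 0, 0, 0.01, 0.01, -3.0, 0.2], [0, 0, 0, 0.05, 0.05, -3.0, 0.2], [0, 0, 0, 0, 0, -3.0, 0.2], [0, 0, 0, 0, 0, -3.0, 0.2], [0, 0, 0, 0, 0, -3.0, 0.2], [0, 0, 0, 0, 0, -2.9, 0.2], [0, 0, 0, 0, 0, 0, -0.2], [0, 0, 0, 0, 0, 0, -0.5], [0, 0, 0, 0, 0, 0, -0.8], [0, 0, 0, 0, 0, 0, -1], [0, 0, 0, 0, 0, 0, -1], [0, 0, 0, 0, 0, 0, -1]],
], newtons=35)

```text
clock: 3.15
ee_pos: [554.3, 196.6, 72.2]
tool_rot: [2.246, 2.194, 0.005]
wrist_force: [0.8, -0.5, 3.3]
opening: 9.3
grasp_force: 38.5
```

Call:
move_arm([
  [[0, 0, 0, 0, 0, 1.2, -1], [0, 0, 0, 0, 0, 1.6, -1], [0, 0, 0, 0, 0, 1.6, -1], [0, 0, 0, 0, 0, 1.6, -1], [0, 0, 0.6, -1.0, 0.65, 0, -1], [0, 0, 0.6, -2.2, 1.45, 0, -1], [0, 0, 0.6, -2.2, 1.45, 0, -1], [0, 0, 0.6, -2.2, 1.45, 0, -1], [0, 0, 0.6, -2.2, 1.45, 0, -1], [0, 0, 0.7, -1.5, 1.0, 0, -1], [0, 0, 0, -0.75, 0.5, 0, -1], [0, 0, 0, 0, 0, 0, -1]],
])

```text
clock: 4.15
ee_pos: [429.8, 276.6, 130.0]
tool_rot: [-2.172, -2.269, 0.002]
wrist_force: [0.4, -0.1, -0.4]
opening: 9.5
grasp_force: 38.0
```

```bash
python3 - <<'E'
from h import *
for n in("top","side"):cv2.imwrite(f"pics/{n}2.png",cams.get_image(n))
s=telemetry.read_state();print(s["ee_pos"],s["tool_rot"],s["opening"])
c=cams.get_calibration("wrist");im=cams.get_image("wrist");cv2.imwrite("pics/w2.png",im)
m=[437.05,196.56];y=.0468
print(proj(c,[[m[0]-k*np.sin(y)+a*np.cos(y),m[1]+k*np.cos(y)+a*np.sin(y),40] for k in(115,-115) for a in(-13,13)]).round(0))
E
```

```text
[432.74163887 276.04218638 130.37223759] [2.17349919e+00 2.26729629e+00 1.00185625e-03] 9.164705529276084
[[236. 146.]
 [272. 146.]
 [241. 397.]
 [270. 397.]]
```

View pics/w2.png

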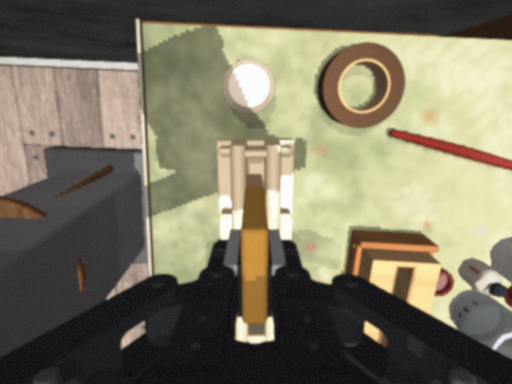

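View pics/side2.png

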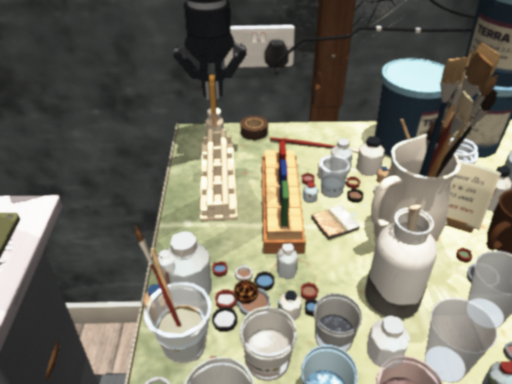

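The wrist view shows the rail ends at about (238,146) and (273,146), predicted (236,146) and (272,146), and the tile is centred to within about 1 mm. Lowering it.

Call:
move_arm([
  [[0, 0, 0, 0.1, 0.05, -1.2, -1], [0, 0, 0, 0, 0, -1.4, -1], [0, 0, 0, 0, 0, -1.0, -1], [0, 0, 0, 0, 0, -0.7, -1], [0, 0, 0, 0, 0, -0.7, -1], [0, 0, 0, 0, 0, -0.7, -1], [0, 0, 0, 0, 0, -0.5, -1], [0, 0, 0, 0, 0, -0.2, -1], [0, 0, 0, 0, 0, 0, -1], [0, 0, 0, 0, 0, 0, -1]],
])

```text
clock: 5.13
ee_pos: [433.7, 276.5, 66.4]
tool_rot: [2.175, 2.267, 0.0]
wrist_force: [0.0, 0.3, -0.9]
opening: 9.5
grasp_force: 38.0
```

Call:
move_arm([
  [[0, 0, 0, 0, 0, -0.15, -1], [0, 0, 0, 0, 0, -0.15, -1], [0, 0, 0, 0, 0, 0, -1], [0, 0, 0, 0, 0, 0, -1]],
])

```text
clock: 5.47
ee_pos: [434.0, 276.7, 64.2]
tool_rot: [2.175, 2.266, 0.002]
wrist_force: [-0.4, -1.5, 5.1]
opening: 9.9
grasp_force: 38.8
```

Contact on the floor at the expected height, so I'll release, raise and go to red.

Call:
move_arm([
  [[0, 0, 0, 0, 0, 0, -0.6], [0, 0, 0, 0, 0, 0, 0], [0, 0, 0, 0, 0, 0, 0.2], [0, 0, 0, 0, 0, 0, 0.2], [0, 0, 0, 0, 0, 2.5, 0.2], [0, 0, 0, 0, 0, 3.5, 0.2], [0, 0, 0, 0, 0, 3.5, 0.2], [0, 0, -1.2, 3.0, -2.8, 0, 0.2], [0, 0, -1.2, 3.0, -2.8, 0, 0.2], [0, 0, -1.3, 3.0, -2.8, 0, 0.2], [0, 0, 0, 2.0, -2.7, 0, 0.2], [0, 0, 0, 1.0, -2.0, 0, 0.2]],
])

```text
clock: 6.47
ee_pos: [556.8, 143.2, 158.4]
tool_rot: [2.247, 2.192, 0.003]
wrist_force: [-0.7, -0.5, -0.1]
opening: 51.3
grasp_force: 0.0
```

```bash
python3 - <<'E'
from h import *
cv2.imwrite("pics/side3.png",cams.get_image("side"))
w=cams.get_image("wrist")
s=telemetry.read_state();print(s["ee_pos"],s["tool_rot"],s["opening"])
a=cv2.imread("pics/side3.png")[90:262,170:340];a=cv2.resize(a,(380,384),interpolation=cv2.INTER_CUBIC)
cv2.imwrite("pics/c3.png",np.hstack([a,cv2.resize(w,(416,312))[:384].copy() if 0 else cv2.copyMakeBorder(cv2.resize(w,(416,312)),0,72,0,0,0)]))
E
```

```text
[555.77130852 142.20333418 158.0220146 ] [ 2.25059315e+00  2.18961836e+00 -1.21195578e-04] 51.33715858013422
```

View pics/c3.png

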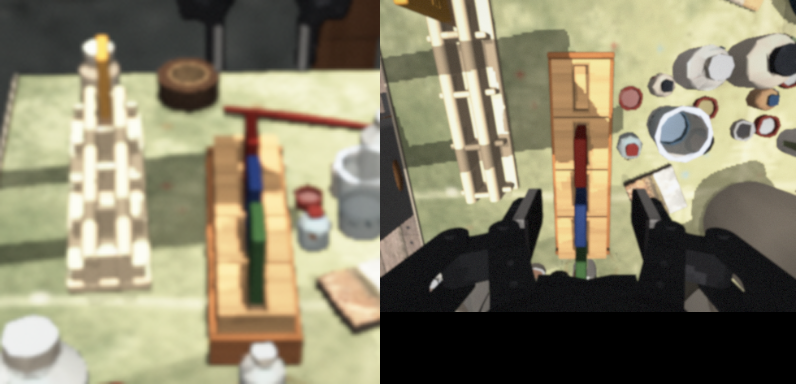

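Ochre stands upright in the left slot, and the red tile sits between the fingers. Correcting by (-1.5,+3) mm and gripping.

Call:
move_arm([
  [[0, 0, 0, -0.15, 0.3, 0, 0.2], [0, 0, 0, 0, 0, -2.0, 0.2], [0, 0, 0, 0, 0, -2.6, 0.2], [0, 0, 0, 0, 0, -2.5, 0.2], [0, 0, 0, 0, 0, -1.5, 0.2], [0, 0, 0, 0, 0, 0, -0.2], [0, 0, 0, 0, 0, 0, -0.5], [0, 0, 0, 0, 0, 0, -0.8], [0, 0, 0, 0, 0, 0, -1], [0, 0, 0, 0, 0, 0, -1], [0, 0, 0, 0, 0, 0, -1]],
])

```text
clock: 7.48
ee_pos: [552.8, 148.7, 73.5]
tool_rot: [2.246, 2.195, 0.003]
wrist_force: [-0.7, 0.8, 2.0]
opening: 9.4
grasp_force: 37.9
```

Call:
move_arm([
  [[0, 0, 0, 0, 0, 1.2, -1], [0, 0, 0, 0, 0, 1.6, -1], [0, 0, 0, 0, 0, 1.6, -1], [0, 0, 0, 0, 0, 1.6, -1], [0, 0, 0.6, -1.0, 0.65, 0, -1], [0, 0, 0.6, -2.2, 1.45, 0, -1], [0, 0, 0.6, -2.2, 1.45, 0, -1], [0, 0, 0.6, -2.2, 1.45, 0, -1], [0, 0, 0.6, -2.1, 1.4, 0, -1], [0, 0, 0.7, -1.3, 1.0, 0, -1], [0, 0, 0, -0.7, 0.4, 0, -1], [0, 0, 0, 0, 0, 0, -1]],
])

```text
clock: 8.48
ee_pos: [432.4, 226.9, 131.9]
tool_rot: [-2.172, -2.268, 0.002]
wrist_force: [-0.6, -0.1, -0.6]
opening: 9.4
grasp_force: 37.5
```

```bash
cat > look.py <<'E'
from h import *
import sys
n=sys.argv[1]
S=[];
for i in range(3):S.append((lambda s:[*s["ee_pos"],s["opening"]])(telemetry.read_state()));top=cams.get_image("top")
w=cams.get_image("wrist");sd=cams.get_image("side")
print(np.mean(S,0).round(1),telemetry.read_state()["tool_rot"].round(3) if hasattr(telemetry.read_state()["tool_rot"],"round") else telemetry.read_state()["tool_rot"])
a=cv2.resize(sd[90:262,170:340],(380,384),interpolation=cv2.INTER_CUBIC)
cv2.imwrite(f"pics/c{n}.png",np.hstack([a,cv2.copyMakeBorder(cv2.resize(w,(416,312)),0,72,0,0,0)]))
E
python3 look.py 4
```

```text
[433.9 226.6 132.1   9.5] [2.176e+00 2.265e+00 1.000e-03]
```

View pics/c4.png

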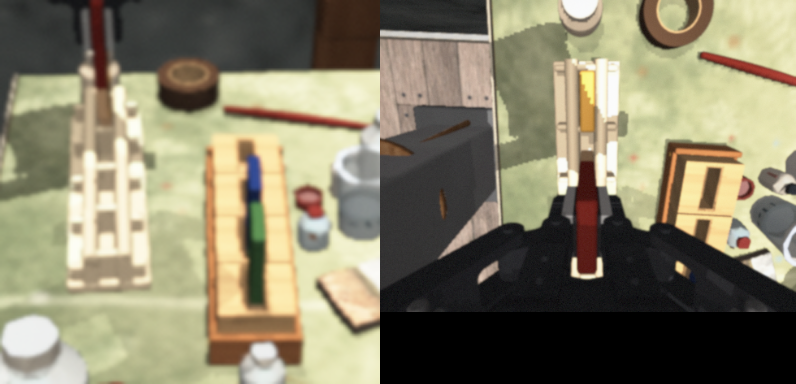

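Red tile held, ochre standing in the left slot. Adjusting x by +2 mm and lowering.

Call:
move_arm([
  [[0, 0, 0, 0.2, -0.1, -1.2, -1], [0, 0, 0, 0, 0, -1.4, -1], [0, 0, 0, 0, 0, -1.0, -1], [0, 0, 0, 0, 0, -0.7, -1], [0, 0, 0, 0, 0, -0.7, -1], [0, 0, 0, 0, 0, -0.7, -1], [0, 0, 0, 0, 0, -0.5, -1], [0, 0, 0, 0, 0, -0.3, -1], [0, 0, 0, 0, 0, -0.15, -1], [0, 0, 0, 0, 0, -0.1, -1], [0, 0, 0, 0, 0, 0, -1], [0, 0, 0, 0, 0, 0, -1]],
])

```text
clock: 9.73
ee_pos: [437.1, 225.4, 65.5]
tool_rot: [2.175, 2.267, 0.001]
wrist_force: [-1.5, -2.3, 4.9]
opening: 9.3
grasp_force: 38.3
```

Call:
move_arm([
  [[0, 0, 0, 0, 0, 0, -0.6], [0, 0, 0, 0, 0, 0, 0], [0, 0, 0, 0, 0, 0, 0.2], [0, 0, 0, 0, 0, 0, 0.2], [0, 0, 0, 0, 0, 2.5, 0.2], [0, 0, 0, 0, 0, 3.5, 0.2], [0, 0, 0, 0, 0, 3.5, 0.2], [0, 0, -1.2, 3.0, -2.9, 0, 0.2], [0, 0, -1.2, 3.0, -2.9, 0, 0.2], [0, 0, -1.3, 3.0, -2.9, 0, 0.2], [0, 0, 0, 1.7, -2.7, 0, 0.2], [0, 0, 0, 1.0, -2.0, 0, 0.2]],
])

```text
clock: 10.73
ee_pos: [556.8, 89.2, 160.0]
tool_rot: [2.247, 2.192, 0.002]
wrist_force: [0.8, 0.7, -0.4]
opening: 51.5
grasp_force: 0.0
```

Call:
move_arm([
  [[0, 0, 0, 0, 0, 0, 0.2], [0, 0, 0, 0, 0, 0, 0.2]],
])

```text
clock: 10.9
ee_pos: [554.3, 90.4, 159.4]
tool_rot: [-2.25, -2.192, 0.0]
wrist_force: [-0.6, -0.1, 0.9]
opening: 51.1
grasp_force: 0.0
```

```bash
python3 look.py 5
```

```text
[553.6  91.2 159.4  51.4] [-2.245 -2.197  0.   ]
```

View pics/c5.png

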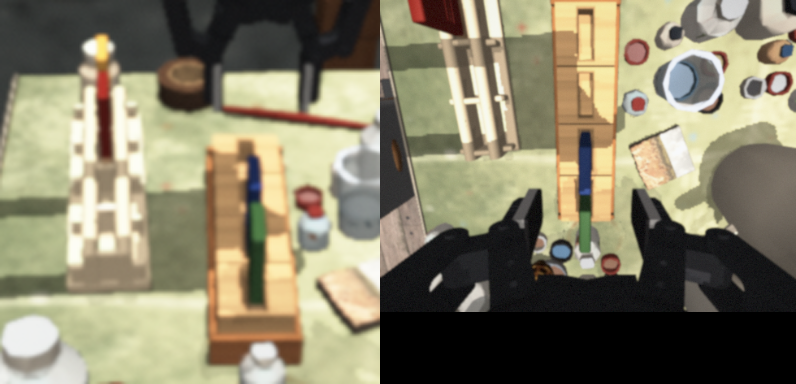

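Red stands in slot 2. The gripper is over blue, within 2 mm.

Call:
move_arm([
  [[0, 0, 0, -0.1, 0, 0, 0.2], [0, 0, 0, 0, 0, -2.0, 0.2], [0, 0, 0, 0, 0, -2.6, 0.2], [0, 0, 0, 0, 0, -2.6, 0.2], [0, 0, 0, 0, 0, -1.5, 0.2], [0, 0, 0, 0, 0, 0, -0.2], [0, 0, 0, 0, 0, 0, -0.5], [0, 0, 0, 0, 0, 0, -0.8], [0, 0, 0, 0, 0, 0, -1], [0, 0, 0, 0, 0, 0, -1], [0, 0, 0, 0, 0, 0, -1]],
])

```text
clock: 12.07
ee_pos: [553.7, 91.6, 73.9]
tool_rot: [2.246, 2.194, 0.003]
wrist_force: [-0.1, -0.3, 1.2]
opening: 9.4
grasp_force: 38.0
```

```bash
python3 look.py x
```

```text
[553.7  91.6  73.9   9.5] [2.247 2.194 0.003]
```

Call:
move_arm([
  [[0, 0, 0, 0, 0, 1.2, -1], [0, 0, 0, 0, 0, 1.6, -1], [0, 0, 0, 0, 0, 1.6, -1], [0, 0, 0, 0, 0, 1.6, -1], [0, 0, 0.6, -1.0, 0.6, 0, -1], [0, 0, 0.6, -2.2, 1.45, 0, -1], [0, 0, 0.6, -2.2, 1.45, 0, -1], [0, 0, 0.6, -2.2, 1.45, 0, -1], [0, 0, 0.6, -2.0, 1.4, 0, -1], [0, 0, 0.7, -1.3, 1.0, 0, -1], [0, 0, 0, -0.6, 0.4, 0, -1], [0, 0, 0, 0, 0, 0, -1]],
])

```text
clock: 13.32
ee_pos: [435.2, 169.5, 132.1]
tool_rot: [-2.172, -2.268, 0.003]
wrist_force: [-0.4, 0.3, -0.6]
opening: 9.6
grasp_force: 37.6
```

```bash
python3 look.py 6
```

```text
[436.8 169.2 132.4   9.4] [2.176e+00 2.265e+00 1.000e-03]
```

View pics/c6.png

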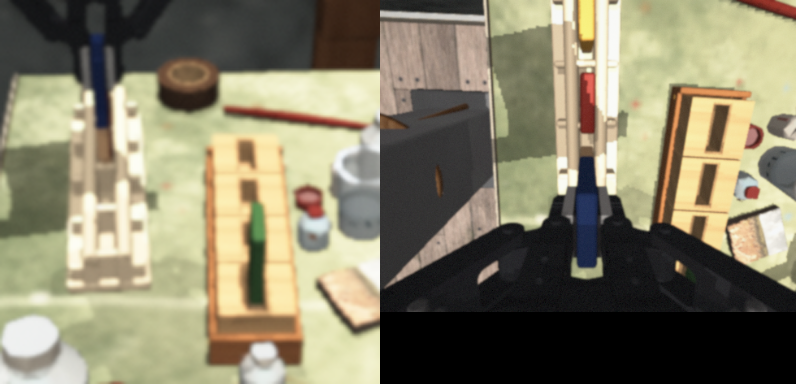

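Blue is aligned with the row of ochre and red. Lowering.

Call:
move_arm([
  [[0, 0, 0, 0.1, 0, -1.2, -1], [0, 0, 0, 0, 0, -1.4, -1], [0, 0, 0, 0, 0, -1.0, -1], [0, 0, 0, 0, 0, -0.7, -1], [0, 0, 0, 0, 0, -0.7, -1], [0, 0, 0, 0, 0, -0.7, -1], [0, 0, 0, 0, 0, -0.5, -1], [0, 0, 0, 0, 0, -0.3, -1], [0, 0, 0, 0, 0, -0.15, -1], [0, 0, 0, 0, 0, -0.1, -1], [0, 0, 0, 0, 0, 0, -1], [0, 0, 0, 0, 0, 0, -1]],
])

```text
clock: 14.57
ee_pos: [438.9, 169.0, 65.9]
tool_rot: [2.175, 2.267, 0.0]
wrist_force: [-1.5, 0.4, 4.4]
opening: 9.7
grasp_force: 38.3
```

Call:
move_arm([
  [[0, 0, 0, 0, 0, 0, -0.6], [0, 0, 0, 0, 0, 0, 0], [0, 0, 0, 0, 0, 0, 0.2], [0, 0, 0, 0, 0, 0, 0.2], [0, 0, 0, 0, 0, 2.5, 0.2], [0, 0, 0, 0, 0, 3.5, 0.2], [0, 0, 0, 0, 0, 3.5, 0.2], [0, 0, -1.2, 3.0, -2.9, 0, 0.2], [0, 0, -1.2, 3.0, -2.9, 0, 0.2], [0, 0, -1.3, 3.0, -2.9, 0, 0.2], [0, 0, 0, 1.5, -2.6, 0, 0.2], [0, 0, 0, 0.8, -1.8, 0, 0.2]],
])

```text
clock: 15.57
ee_pos: [554.9, 35.6, 160.5]
tool_rot: [2.247, 2.192, 0.002]
wrist_force: [-0.0, -0.3, 0.9]
opening: 51.3
grasp_force: 0.0
```

Call:
move_arm([
  [[0, 0, 0, 0, 0, 0, 0.2], [0, 0, 0, 0, 0, 0, 0.2], [0, 0, 0, 0, 0, 0, 0.2]],
])

```text
clock: 15.82
ee_pos: [551.0, 38.5, 159.9]
tool_rot: [-2.247, -2.194, 0.001]
wrist_force: [0.2, -0.6, 0.4]
opening: 51.5
grasp_force: 0.0
```

```bash
python3 look.py 7
```

```text
[550.9  38.9 160.   51.3] [-2.246 -2.197  0.   ]
```

View pics/c7.png

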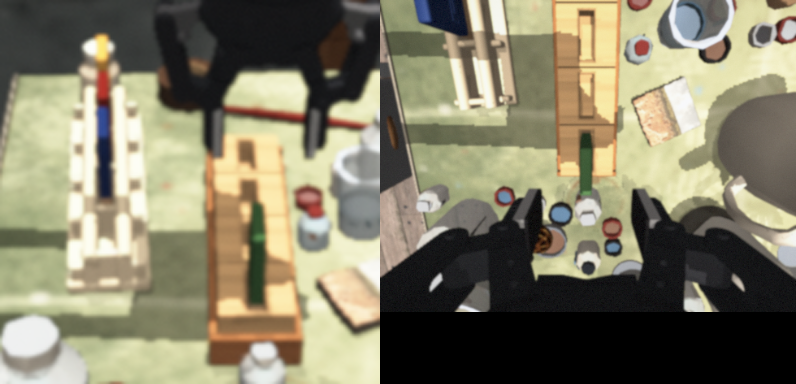

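Blue stands in slot 3. The gripper is over green, with the jug well clear.

Call:
move_arm([
  [[0, 0, 0, 0.05, -0.1, 0, 0.2], [0, 0, 0, 0, 0, -2.0, 0.2], [0, 0, 0, 0, 0, -2.6, 0.2], [0, 0, 0, 0, 0, -2.6, 0.2], [0, 0, 0, 0, 0, -1.5, 0.2], [0, 0, 0, 0, 0, 0, -0.2], [0, 0, 0, 0, 0, 0, -0.5], [0, 0, 0, 0, 0, 0, -0.8], [0, 0, 0, 0, 0, 0, -1], [0, 0, 0, 0, 0, 0, -1], [0, 0, 0, 0, 0, 0, -1]],
])

```text
clock: 16.98
ee_pos: [552.8, 37.2, 74.4]
tool_rot: [2.246, 2.195, 0.002]
wrist_force: [-0.9, -0.1, 2.2]
opening: 9.5
grasp_force: 37.8
```

```bash
python3 look.py x
```

```text
[552.8  37.2  74.4   9.6] [2.247e+00 2.195e+00 2.000e-03]
```

Call:
move_arm([
  [[0, 0, 0, 0, 0, 1.2, -1], [0, 0, 0, 0, 0, 1.6, -1], [0, 0, 0, 0, 0, 1.6, -1], [0, 0, 0, 0, 0, 1.6, -1], [0, 0, 0.6, -1.0, 0.65, 0, -1], [0, 0, 0.6, -2.1, 1.45, 0, -1], [0, 0, 0.6, -2.1, 1.45, 0, -1], [0, 0, 0.6, -2.1, 1.45, 0, -1], [0, 0, 0.6, -2.0, 1.4, 0, -1], [0, 0, 0.7, -1.25, 1.0, 0, -1], [0, 0, 0, -0.6, 0.4, 0, -1], [0, 0, 0, 0, 0, 0, -1]],
])

```text
clock: 18.23
ee_pos: [438.2, 115.8, 132.7]
tool_rot: [-2.172, -2.268, 0.002]
wrist_force: [-0.4, 0.1, -1.0]
opening: 9.6
grasp_force: 37.4
```

```bash
python3 look.py 8
```

```text
[439.9 115.5 133.    9.5] [2.176e+00 2.265e+00 1.000e-03]
```

View pics/c8.png

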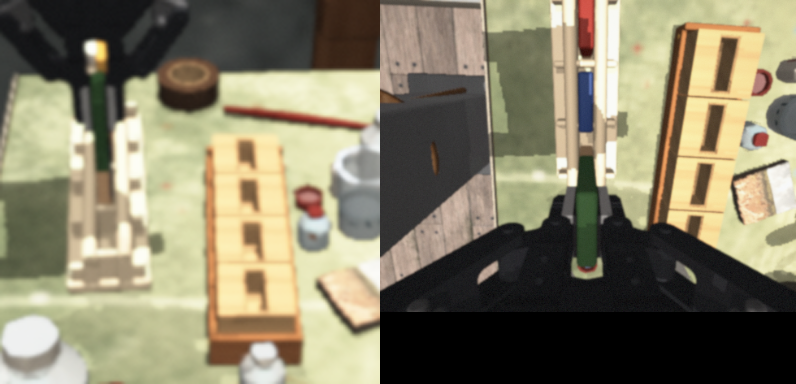

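Green is aligned over slot 4. Lowering.

Call:
move_arm([
  [[0, 0, 0, 0.08, 0, -1.2, -1], [0, 0, 0, 0, 0, -1.4, -1], [0, 0, 0, 0, 0, -1.0, -1], [0, 0, 0, 0, 0, -0.7, -1], [0, 0, 0, 0, 0, -0.7, -1], [0, 0, 0, 0, 0, -0.7, -1], [0, 0, 0, 0, 0, -0.5, -1], [0, 0, 0, 0, 0, -0.3, -1], [0, 0, 0, 0, 0, -0.15, -1], [0, 0, 0, 0, 0, -0.1, -1], [0, 0, 0, 0, 0, 0, -1], [0, 0, 0, 0, 0, 0, -1]],
])

```text
clock: 19.48
ee_pos: [441.6, 115.1, 66.3]
tool_rot: [2.175, 2.267, 0.0]
wrist_force: [-1.5, -1.4, 4.9]
opening: 9.5
grasp_force: 38.0
```

Call:
move_arm([
  [[0, 0, 0, 0, 0, 0, -0.6], [0, 0, 0, 0, 0, 0, 0], [0, 0, 0, 0, 0, 0, 0.2], [0, 0, 0, 0, 0, 0, 0.2], [0, 0, 0, 0, 0, 2.5, 0.2], [0, 0, 0, 0, 0, 3.5, 0.2], [0, 0, 0, 0, 0, 3.5, 0.2], [0, 0, 0, 2.0, -3.0, 1, 0.2], [0, 0, 0, 2.0, -3.0, 1, 0.2], [0, 0, 0, 2.0, -3.0, 0, 0.2], [0, 0, 0, 0, -3, 0, 0.2], [0, 0, 0, 0, 0, 0, 0.2]],
])

```text
clock: 20.48
ee_pos: [503.4, -9.5, 181.2]
tool_rot: [2.177, 2.26, -0.001]
wrist_force: [-0.6, 0.6, -0.4]
opening: 51.2
grasp_force: 0.0
```

```bash
python3 - <<'E'
from h import *
t=cams.get_image("top");s=cams.get_image("side")
a=cv2.resize(t[190:260,150:310],(480,210),interpolation=cv2.INTER_CUBIC);b=cv2.resize(s[95:230,180:310],(310,322),interpolation=cv2.INTER_CUBIC)
cv2.imwrite("pics/f.png",np.hstack([cv2.copyMakeBorder(a,0,112,0,0,0),b]))
print(telemetry.read_state()["wrist_force"])
E
```

```text
[ 0.70714219  0.29407525 -0.89054211]
```

View pics/f.png

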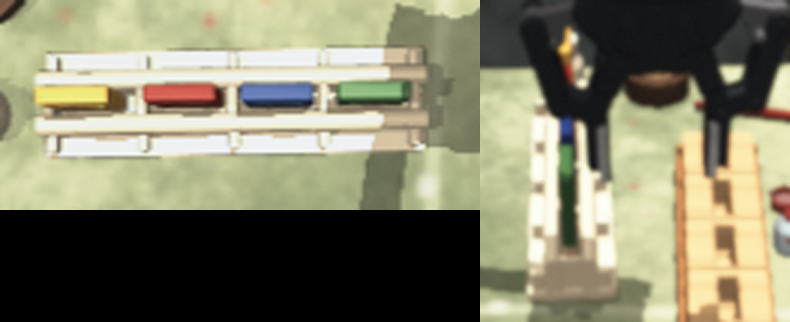

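All four tiles stand in order in their slots, and the arm is clear. One numeric check of the top centres (crop about (72,95), (180,95), (277,93), (372,91)), then I'll hand in.

```bash
python3 - <<'E'
from h import *
from cell import job_done
c=cams.get_calibration("top")
p=ray(c,np.array([(72,95),(180,95),(277,93),(372,91)])/3-.33+[150,190],100)[:,:2]-[437.05,196.56]
y=.0468;q=p@np.array([[np.cos(y),-np.sin(y)],[np.sin(y),np.cos(y)]]);print(q.round(1))
if (abs(q[:,1]-[81,27,-27,-81])<7).all() and (abs(q[:,0])<6).all(): print(job_done())
E
```

```text
[[  0.6  83.3]
 [ -0.4  24.5]
 [ -0.3 -28.3]
 [ -0.2 -80. ]]
the job is handed in; nothing more can be done
None
```

I moved all four tiles (ochre, red, blue, green, left to right) into the kiln setter in their rack order, upright and released, and handed the job in at about 20 s. The last measurement put each within about 3 mm of its slot centre; the judge's result was not shown.

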